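# Open the ratchet vise on the preparation board

## Task

The glass bowl stands in the ratchet vise of the chopping board. Open the vise so that the bowl can be taken out later: press the release plate on the sliding jaw and, keeping it pressed, push the jaw all the way back along its bar to the end post, then let the plate spring up again. Leave the bowl and the other things on the board where they stand.

Things in the scene. Friction and masses are not known exactly. Their poses are not given: they have to be found in the camera images.
- board: Wooden chopping board fixed to the worktop, 320 mm (x) by 500 mm (y), top face 30 mm above the worktop; origin at the centre of its underside, z up. A ratchet vise is built on it along the line x = -20 mm: a steel fence (y = -219 to -205 mm, 48 mm high), the bowl, the sliding jaw, and the toothed bar it rides on. Back (opening) is the board's +y, away from the bowl.
- jaw (a joint): Sliding jaw along the bar, m: 0 nearest the fence, 0.100 fully back at the end post, growing to the board's +y; starts at 0 to 0.03. The ratchet lets the jaw close freely but stops it from going back (after up to 6 mm of play) unless the release plate is pressed more than 3 mm. With the plate pressed it slides back against about 4 N of friction and stays where it is left.
- release (a joint): How far the release plate is pressed down, in m: 0 up (up to 0.003 where the pawl rides on a tooth), 0.008 fully down on its stop. A spring pushes it up again when it is let go (about 3 N to start, 7 N fully down); it travels along with the jaw and works wherever on the plate it is pressed.
- release_top (a point): Centre of the upper face of the release plate: flat ribbed aluminium, 56 mm across the bar, 72 mm along it, 75 mm above the worktop when up, 67 mm when fully down. It is the floor of an 82 mm long pocket, open above and at the sides, between the jaw's steel front plate (100 mm wide, 12 mm thick) and its black thumb wall; both rise 108 mm above the worktop. Axes as the board's.
- push_wall (a point): Point on the front face of the jaw's black thumb wall (84 mm wide, 12 mm thick), the face towards the release plate, to be pushed towards the board's +y; midway across, 92 mm above the worktop, 16 mm below the wall's top. Axes as the board's.
- end_post (a point): Centre of the top of the steel end post (70 mm wide, 14 mm thick, 44 mm high above the board) at the back end of the flat toothed bar (34 mm wide, 20 mm high above the board); the back of the thumb wall meets its front face when the jaw is fully back.
- bowl: Round glass storage bowl with a white clip lid, 108 mm across and 63 mm high, loose between fence and jaw; origin at the centre of its underside.
- grater: Stainless steel box grater standing on the board, about 60 by 85 mm and 162 mm high with its handle; origin at the centre of its underside.
- egg_cup_a: Empty white ceramic egg cup, 48 mm across, 58 mm high; origin at the centre of its foot.
- egg_cup_b: Empty white ceramic egg cup, 48 mm across, 58 mm high; origin at the centre of its foot.
- tong: Steel tong latched shut, lying flat on the board along its own y, 250 mm long, 24 mm wide, 20 mm high; origin at the middle of its underside.
Things that resemble listed ones, but are neither listed nor needed, are in the scene too. What is shaped like the egg_cup_a but purple is not meant. Leave any pink look-alike of the egg_cup_b alone.

How it is judged:
On the way, in this order (a step that is already met when the one before it is completed fails the run):
1. the release plate is pressed while the jaw is still near the bowl (value of joint release above 0.004 m and value of joint jaw below 0.06 m), for 0.05 s.
2. the jaw is pushed back to the end post (value of joint jaw above 0.095 m), for 0.1 s.
At the end, for the whole second after the job is handed in: The jaw is within 5 mm of fully back (joint above 0.095 of 0.100), the release plate has sprung up (less than 2 mm down), the bowl stands upright within 15 mm of where it was, and grater, egg cups and tong lie within 20 mm of where they were, grater and cups upright (value of joint jaw above 0.095 m and value of joint release below 0.002 m and distance of bowl from where it was at the start of the episode below 0.015 m and angle between each of bowl, grater, egg_cup_a, egg_cup_b's own z axis and vertical below 0.1 rad and distance of each of grater, egg_cup_a, egg_cup_b, tong from where it was at the start of the episode below 0.02 m and linear speed of bowl below 0.02 m/s); the robot touches nothing.
It fails at once if the bowl is lifted, tipped or shoved away (distance of bowl from where it was at the start of the episode above 0.02 m or height (world z) of bowl above 0.04 m or angle between bowl's own z axis and vertical above 0.3 rad).
It fails at once if the grater, an egg cup or the tong is lifted, knocked over or shoved away (distance of any of grater, egg_cup_a, egg_cup_b, tong from where it was at the start of the episode above 0.03 m or angle between any of grater, egg_cup_a, egg_cup_b's own z axis and vertical above 0.4 rad).
It also fails if it takes over 32 s, if anything falls off the work surface, if the arm or the gripper's body presses on something with over 40 N, if the wrist force passes 120 N, or if a joint passes its speed limit or range.

## Robot

A 7-joint arm with a two-finger parallel gripper is mounted at the origin on the work surface. World frame = base frame: x ahead of the robot, y to its left, z up, the work surface at z = 0. Lengths are in m, angles in rad, forces in N, time in s.
With the tool pointing down it reaches from about 0.4 to 0.85 m from the base axis. Payload 10.4 kg.
Tool frame: the origin (TCP) lies midway between the tips of the shut fingers; the grasp point (between the pads) lies 19 mm behind it (env.grip_point_offset is the z of the grasp point in the tool frame, in m); z points along the fingers, y is the line along which they close (so a half turn about z gives the same grasp; the last joint's range is limited). The gripper opens to 85 mm and grips with 20 to 120 N. Pads are 22 mm wide; open, the fingers measure 114 mm over their backs; the gripper's body (76 mm by 85 mm) begins 54 mm behind the grasp point. The pads swing forward as they close: fully open they stand 13 mm farther back than shut.
Start: joints at [1.312, 0.332, -0.065, 1.46, 0.022, 1.35, -0.088], TCP at [0.146, -0.608, 0.231] pointing down, gripper open.
Joint ranges: [-2.6, 2.6], [-0.5, 2.12], [-1.47, 1.34], [0.16, 2.42], [-1.27, 4.41], [0.06, 2.06], [-2.6, 2.6]. Speed limits (rad/s): [2.22, 2.22, 2.79, 2.79, 3.14, 3.14, 3.14].

## Interface

Orientations are given as a rotation vector (axis times angle).
In Python, from cell import env, optics, ticket gives the robot as it stands.
- The arm moves only by the tool jog_arm, never from a script. Its argument "plan" is a list of rows, each a list of 7 numbers: the turn, a rotation vector about the tool's x, y, z in units of pi/2 rad (1.0 is pi/2 rad), then the shift along the tool's x, y, z in units of 0.1 m (1.0 is 0.1 m), then the opening, from 0 (shut) to 1 (fully open). In form: [[rx, ry, rz, dx, dy, dz, claw], ...]. A call has 1 to 5 rows; each row shifts and turns the commanded pose from where the row before left it, along the tool's axes as they then stand; what a row does not reach is not made up. A row lasts 1/12 s, in which the tool goes at most 41.7 mm and 7.16 degrees, less where a joint would pass 70% of its speed; a pose out of reach is approached as far as the arm can. A call with a number of a shift or a turn outside -1 to 1 is refused whole. A call with a gripper value outside its range is refused whole. The fingers move at their own pace and stop on an object; the grip force is fixed at half the most. Time passes only in rows, so rows that do not move let the fingers close. It gives the time, the measured TCP pose, the force, the opening and the grip force at its end, in the units of the state.
- env.observe(): the state, without advancing time (a new reading comes with each control period).
- optics.camera(name): name is "scene" or "top"; returns a dict with "pixels" (400x640x3 uint8, red, green, blue), "fovy" (degrees; the focal length in pixels is half the picture's height over the tangent of half this angle, whatever the lens; pixels are square), "cx", "cy" (the principal point, pixels), "eye" and "orientation" of the camera in the world. Camera axes: x right, y down, z forward; pixel columns grow to the right and rows downward; lengths in m; the calibration is good to about 2 mm. A picture is of the moment at which its call begins. There is no depth.
- ticket.sign_off(): hands the job in; it is judged then, once.
The state is a dict: "time": time; "joints": joint angles; "qd": joint speeds; "effort": joint torques, N m; "tool_pos": TCP position; "orientation": TCP orientation; "wrist_force": force on the tool from outside, world axes, zero at the start; "wrist_torque": the same for the moment, N m; "opening": opening from 0.0 (shut) to 1.0 (fully open); "grasp_force": force on a finger pad.
Only numpy, scipy, OpenCV 4.12 (cv2) and the standard library are available. Lean on these libraries where they do the work, as an engineer would, in place of code of your own. Each camera call takes 0.05 s, during which the arm holds its last target. There are 200 camera calls.

## Working session

There is one attempt and no reset: what is moved stays moved. The work goes in short steps, Python scripts to look and compute and a tool call to move; the robot and the scene stay as the last step left them, time stands still between calls to the robot, and variables do not carry over. Pictures are saved under pics/ and viewed, at most 10 in all, crops included, and the job is handed in when it is done.

Besides the shell and the picture viewer there is one more tool, called as name([rows], argument=value, ...), one row to a line, values as JSON. jog_arm: Moves the arm, as the interface text tells. Shifts and turns lie within -1 to 1; 1 stands for 0.1 m of shift or pi/2 rad of turn. Its arguments: {"type":"object","properties":{"plan":{"type":"array","items":{"type":"array","items":{"type":"number"}}}},"required":["plan"]}

```bash
mkdir -p pics; cat > h.py <<'E'
import numpy as np, cv2
from scipy.spatial.transform import Rotation as R
from cell import env, optics, ticket
def rot(o):
    o=np.array(o,float)
    return o if o.shape==(3,3) else (R.from_rotvec(o) if o.size==3 else R.from_quat(o)).as_matrix()
def ray(c,u,v):
    f=200/np.tan(np.radians(c['fovy'])/2)
    d=rot(c['orientation'])@np.array([(u-c['cx'])/f,(v-c['cy'])/f,1]); return np.array(c['eye']),d
def plane(c,u,v,z):
    e,d=ray(c,u,v); return e+d*(z-e[2])/d[2]
def proj(c,p):
    f=200/np.tan(np.radians(c['fovy'])/2); q=rot(c['orientation']).T@(np.array(p)-c['eye']); return f*q[0]/q[2]+c['cx'],f*q[1]/q[2]+c['cy']
def snap(name,fn):
    c=optics.camera(name); cv2.imwrite('pics/'+fn,cv2.cvtColor(c['pixels'],cv2.COLOR_RGB2BGR)); return c
E
python3 - <<'E'
from h import *
for n in('top','scene'):
    c=snap(n,n+'0.png'); print(n,{k:v for k,v in c.items() if k!='pixels'})
print(env.observe())
E
```

```text
top {'fovy': 53.47129157251904, 'cx': 324.77948215166055, 'cy': 192.9563262992755, 'eye': array([0.56752136, 0.0063869 , 0.93117819]), 'orientation': array([-2.20761641,  2.15886029, -0.01533   ])}
scene {'fovy': 55.39965493741516, 'cx': 319.9351723830298, 'cy': 198.91069279708293, 'eye': array([1.19282317, 0.06928033, 0.59003169]), 'orientation': array([-1.63089203, -1.81950195,  0.84354603])}
{'time': 0.1, 'joints': array([ 1.31239199,  0.3328449 , -0.06470414,  1.46084445,  0.02162604,
        1.34986286, -0.08847778]), 'qd': array([-0.00087611, -0.00303764,  0.0012946 , -0.00136219, -0.00066686,
        0.00136715, -0.00147014]), 'effort': array([ 1.04000821e-03, -6.26749420e+01,  4.88896086e-02, -3.92430782e+01,
        1.62639673e-02,  7.00265533e-03,  1.15573307e-04]), 'tool_pos': array([ 0.14593371, -0.60739662,  0.23057902]), 'orientation': array([-3.11853879e+00, -3.69476022e-01,  3.54861977e-04]), 'wrist_force': array([-0.28233628, -0.76001701, -0.10337459]), 'wrist_torque': array([ 0.02091576,  0.0051391 , -0.04913625]), 'grasp_force': 0.0, 'opening': 0.9983640784104357}
```

View pics/top0.png

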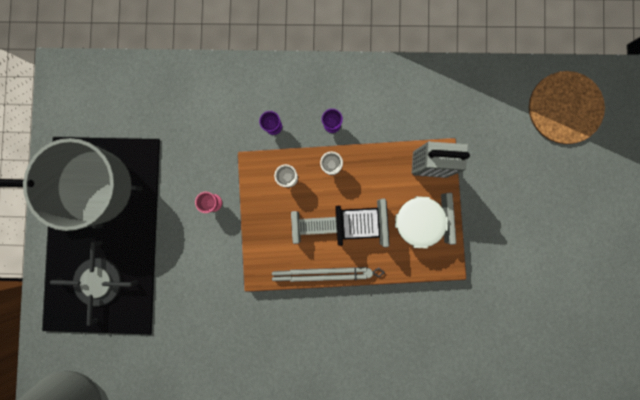

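View pics/scene0.png

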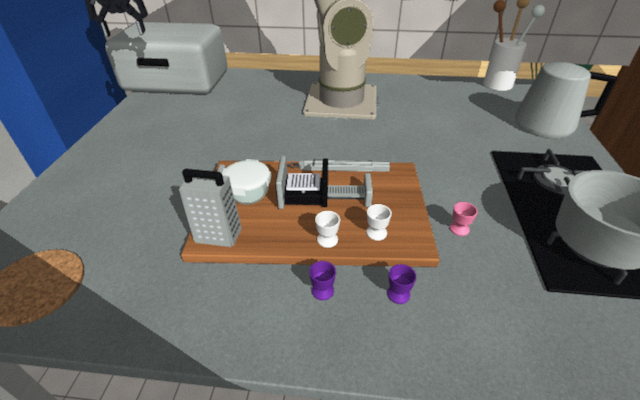

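The top view shows the board at about (240–468, 140–290). The plate is at (362, 223), the thumb wall at (341, 225), the front plate at (383, 222) and the end post at (295, 226). The cups are at (286, 175) and (331, 162), the grater at (440, 158), the tong at (328, 274), and the bowl at (421, 222). Image left is +y and image up is +x.

```bash
python3 - <<'E'
from h import *
c=optics.camera('top'); im=cv2.cvtColor(c['pixels'],cv2.COLOR_RGB2BGR)
cv2.imwrite('pics/crop.png',cv2.resize(im[190:260,280:400],None,fx=6,fy=6,interpolation=cv2.INTER_CUBIC))
hsv=cv2.cvtColor(im,cv2.COLOR_BGR2HSV)
m=cv2.inRange(hsv,(3,90,50),(20,255,255)); m[:, :235]=0; m[:,480:]=0
m=cv2.morphologyEx(m,cv2.MORPH_CLOSE,np.ones((5,5)))
k=max(cv2.findContours(m,0,2)[0],key=cv2.contourArea)
h=cv2.convexHull(k); a=cv2.approxPolyDP(h,8,True)[:,0]; print(a.tolist())
for p in a: print(plane(c,*p,0.03).round(4))
# black thumb wall, bright plate
for nm,lo,hi,z in(('black',(0,0,0),(180,255,45),.108),('plate',(0,0,190),(180,50,255),.075)):
    m=cv2.inRange(hsv,lo,hi); q=np.zeros_like(m); q[200:250,325:392]=m[200:250,325:392]
    n,l,s,ce=cv2.connectedComponentsWithStats(q)
    for i in range(1,n):
        if s[i,4]>15: print(nm,s[i].tolist(),ce[i].round(1),plane(c,*ce[i],z).round(4))
E
```

```text
[[455, 139], [465, 279], [244, 289], [238, 152]]
[ 0.7365 -0.2573  0.03  ]
[ 0.4228 -0.282   0.03  ]
[0.3864 0.2126 0.03  ]
[0.6978 0.2366 0.03  ]
black [336, 206, 10, 39, 237] [339.7 225.2] [0.5383 0.     0.108 ]
plate [346, 211, 32, 25, 327] [364.8 222.5] [ 0.5442 -0.0539  0.075 ]
```

View pics/crop.png

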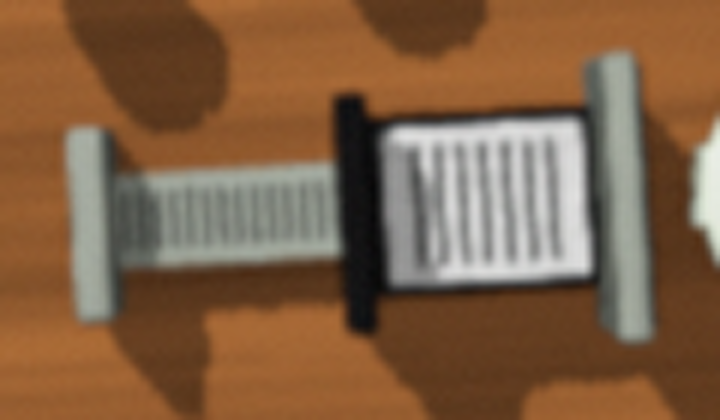

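The zoomed crop shows the wall top at crop x of about 338–376, the plate at (380–595, 117–285), the front plate at 598–650 and the end post at 68–118. The board yaw is about 4.35° and the plate centre about (0.542, -0.047). The wall's front face is at y ≈ -0.006, which fits the 82 mm pocket. I'll shut the gripper and turn it so tool x lies along the board's +y.

jog_arm([
  [0,0,-0.075,0,0,0,0],
  [0,0,-0.075,0,0,0,0],
  [0,0,-0.075,0,0,0,0],
  [0,0,-0.075,0,0,0,0],
  [0,0,-0.075,0,0,0,0],
])

```text
time: 0.57
tool_pos: [0.146, -0.6076, 0.231]
orientation: [-2.874, -1.267, -0.0]
wrist_force: [-0.2, 0.4, -0.3]
opening: 0.3
grasp_force: 0.0
```

jog_arm([
  [0,0,-0.075,0,0,0,0],
  [0,0,-0.075,0,0,0,0],
  [0,0,-0.075,0,0,0,0],
  [0,0,-0.075,0,0,0,0],
  [0,0,-0.075,0,0,0,0],
])

```text
time: 0.98
tool_pos: [0.146, -0.6076, 0.231]
orientation: [-2.382, -2.047, -0.0]
wrist_force: [0.5, -0.6, 0.7]
opening: -0.003
grasp_force: 0.0
```

jog_arm([
  [0,0,-0.075,0,0,0,0],
  [0,0,-0.075,0,0,0,0],
  [0,0,0,0.27,0.22,0,0],
  [0,0,0,0.27,0.22,0,0],
  [0,0,0,0,0,0,0],
])

```text
time: 1.4
tool_pos: [0.191, -0.5457, 0.2314]
orientation: [2.124, 2.314, 0.004]
wrist_force: [2.5, -0.1, 0.0]
opening: 0.001
grasp_force: 0.0
```

jog_arm([
  [0,0,0,0.3,0.24,0,0],
  [0,0,0,0.3,0.24,0,0],
  [0,0,0,0.3,0.24,0,0],
  [0,0,0,0.3,0.24,0,0],
  [0,0,0,0.3,0.24,0,0],
])

```text
time: 1.82
tool_pos: [0.2941, -0.3897, 0.2312]
orientation: [-2.132, -2.307, 0.0]
wrist_force: [1.2, -0.9, 1.1]
opening: -0.004
grasp_force: 0.0
```

jog_arm([
  [0,0,0,0.3,0.24,0,0],
  [0,0,0,0.3,0.24,0,0],
  [0,0,0,0.3,0.24,0,0],
  [0,0,0,0.3,0.24,0,0],
  [0,0,0,0.3,0.24,0,0],
])

```text
time: 2.23
tool_pos: [0.4019, -0.2307, 0.2314]
orientation: [2.132, 2.307, -0.001]
wrist_force: [0.7, -0.8, 0.3]
opening: 0.0
grasp_force: 0.0
```

jog_arm([
  [0,0,0,0.3,0.24,0,0],
  [0,0,0,0.3,0.24,0,0],
  [0,0,0,0.3,0.24,0,0],
  [0,0,0,0.3,0.24,0,0],
  [0,0,0,0,0,0,0],
])

```text
time: 2.65
tool_pos: [0.4905, -0.0977, 0.2317]
orientation: [-2.122, -2.317, -0.005]
wrist_force: [0.7, 1.2, -0.0]
opening: 0.001
grasp_force: 0.0
```

jog_arm([
  [0,0,0,0.26,0.27,0,0],
  [0,0,0,0.26,0.27,0,0],
  [0,0,0,0,0,0.4,0],
  [0,0,0,0,0,0.4,0],
  [0,0,0,0,0,0.2,0],
])

```text
time: 3.07
tool_pos: [0.5355, -0.0486, 0.1271]
orientation: [-2.128, -2.306, 0.004]
wrist_force: [-0.4, -0.6, -0.1]
opening: -0.002
grasp_force: 0.0
```

```bash
python3 - <<'E'
from h import *
s=snap('scene','s1.png'); t=snap('top','t1.png')
a=t['pixels'][160:280,240:440]; b=s['pixels'][110:250,220:440]
im=np.vstack([cv2.resize(a,(480,288),interpolation=2),cv2.resize(b,(480,305),interpolation=2)])
cv2.imwrite('pics/c1.png',cv2.cvtColor(im,cv2.COLOR_RGB2BGR))
o=env.observe(); print(o['tool_pos'],proj(t,o['tool_pos']),proj(s,o['tool_pos']))
# scene-view check of predicted wall-front top corners
e=np.array([-.076,.997,0]); x=np.array([.997,.076,0]); w=np.array([.5388,-.006,.108])
print([np.round(proj(s,w+k*x*.042),1) for k in(-1,1)],'post front', [plane(t,297.5,v,.074).round(4) for v in(212,243)])
E
```

```text
[ 0.53482789 -0.04914202  0.12769521] (np.float64(364.1534005028744), np.float64(227.89423140826636)) (np.float64(301.4295405726011), np.float64(159.12996073458015))
[array([322.2, 157.8]), array([320.8, 181.1])] post front [array([0.5634, 0.0915, 0.074 ]), array([0.4967, 0.0897, 0.074 ])]
```

View pics/c1.png

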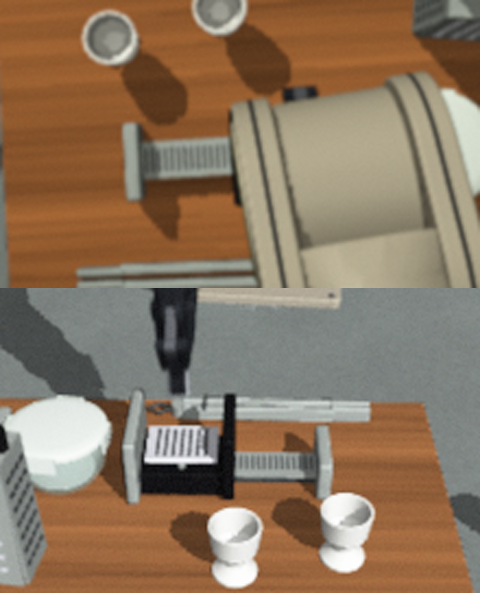

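The scene crop shows the finger above the pocket, with its tip at about (301, 165). The wall's front edge is at u ≈ 322, as predicted, and the front plate is well to the left. I'll centre the tool and go down.

jog_arm([
  [0,0,0,0.09,0.07,0,0],
  [0,0,0,0,0,0.15,0],
  [0,0,0,0,0,0.1,0],
  [0,0,0,0,0,0.1,0],
  [0,0,0,0,0,0,0],
])

```text
time: 3.58
tool_pos: [0.5432, -0.0398, 0.0954]
orientation: [-2.132, -2.306, 0.002]
wrist_force: [-0.4, -0.5, -0.4]
opening: 0.006
grasp_force: 0.0
```

jog_arm([
  [0,0,0,0,0,0.1,0],
  [0,0,0,0,0,0.1,0],
  [0,0,0,0,0,0.05,0],
  [0,0,0,0,0,0,0],
  [0,0,0,0,0,0,0],
])

```text
time: 4.0
tool_pos: [0.5437, -0.0399, 0.0715]
orientation: [2.133, 2.307, -0.0]
wrist_force: [0.0, -1.5, 4.8]
opening: -0.001
grasp_force: 2.2
```

jog_arm([
  [0,0,0,0,0,0.03,0],
  [0,0,0,0,0,0.02,0],
  [0,0,0,0,0,0.01,0],
  [0,0,0,0,0,0,0],
  [0,0,0,0,0,0,0],
])

```text
time: 4.42
tool_pos: [0.5439, -0.0399, 0.067]
orientation: [2.132, 2.306, -0.001]
wrist_force: [-7.4, -2.2, 17.8]
opening: 0.005
grasp_force: 8.7
```

jog_arm([
  [0,0,0,0.08,0,0,0],
  [0,0,0,0.08,0,0,0],
  [0,0,0,0.08,0,0,0],
  [0,0,0,0.08,0,0,0],
  [0,0,0,0,0,0,0],
])

```text
time: 4.83
tool_pos: [0.5412, -0.007, 0.067]
orientation: [2.13, 2.307, -0.001]
wrist_force: [-6.4, 2.0, 17.5]
opening: -0.0
grasp_force: 8.9
```

jog_arm([
  [0,0,0,0.1,0,0,0],
  [0,0,0,0.1,0,0,0],
  [0,0,0,0.1,0,0,0],
  [0,0,0,0.1,0,0,0],
  [0,0,0,0,0,0,0],
])

```text
time: 5.25
tool_pos: [0.5378, 0.0335, 0.067]
orientation: [2.13, 2.308, -0.001]
wrist_force: [-7.7, 2.2, 19.3]
opening: 0.006
grasp_force: 9.2
```

```bash
python3 - <<'E'
from h import *
s=snap('scene','s2.png')
cv2.imwrite('pics/c2.png',cv2.cvtColor(cv2.resize(s['pixels'][110:250,220:440],(660,420),interpolation=2),cv2.COLOR_RGB2BGR))
E
```

```text
(no output)
```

View pics/c2.png

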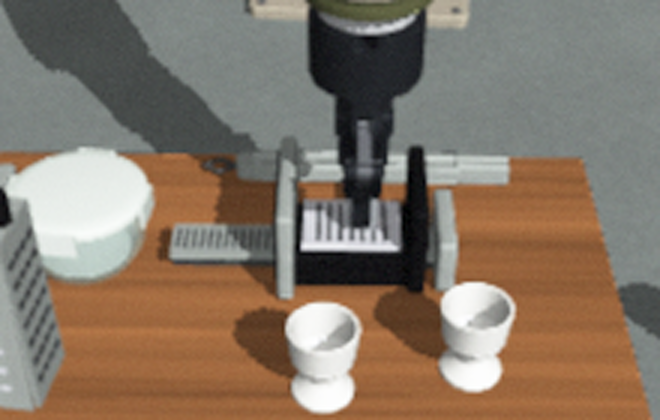

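The jaw travels with the pressed plate. The wall's back, at about u 425 in the crop, is just short of the post at about 437, and the bowl has not moved. I'll push on to the stop.

jog_arm([
  [0,0,0,0.06,0,0,0],
  [0,0,0,0.06,0,0,0],
  [0,0,0,0.06,0,0,0],
  [0,0,0,0.06,0,0,0],
  [0,0,0,0,0,0,0],
])

```text
time: 5.72
tool_pos: [0.5374, 0.055, 0.067]
orientation: [2.131, 2.303, 0.0]
wrist_force: [1.0, -3.5, 12.4]
opening: -0.001
grasp_force: 6.1
```

jog_arm([
  [0,0,0,0.05,0,0,0],
  [0,0,0,0.05,0,0,0],
  [0,0,0,0.03,0,0,0],
  [0,0,0,0,0,0,0],
  [0,0,0,0,0,0,0],
])

```text
time: 6.13
tool_pos: [0.5368, 0.0645, 0.0668]
orientation: [2.133, 2.299, -0.004]
wrist_force: [-0.3, -15.2, 13.3]
opening: 0.001
grasp_force: 5.9
```

The push now reads 15 N against the wall, so the jaw is on the post. I'll lift straight up, so that friction doesn't drag the jaw back.

jog_arm([
  [0,0,0,0,0,-0.06,0],
  [0,0,0,0,0,-0.1,0],
  [0,0,0,0,0,-0.3,0],
  [0,0,0,0,0,-0.4,0],
  [0,0,0,0,0,-0.4,0],
])

```text
time: 6.55
tool_pos: [0.5339, 0.0689, 0.1922]
orientation: [-2.131, -2.306, 0.002]
wrist_force: [1.0, 0.4, 0.9]
opening: -0.001
grasp_force: 0.0
```

jog_arm([
  [0,0,0,0,-0.3,-0.2,0],
  [0,0,0,0,-0.4,0,0],
  [0,0,0,0,-0.4,0,0],
  [0,0,0,0,0,0,0],
  [0,0,0,0,0,0,0],
])

```text
time: 6.97
tool_pos: [0.4247, 0.0596, 0.2122]
orientation: [2.13, 2.302, -0.003]
wrist_force: [-0.5, 0.3, 0.2]
opening: -0.004
grasp_force: 0.0
```

```bash
python3 - <<'E'
from h import *
s=snap('scene','s3.png');t=snap('top','t3.png')
im=np.vstack([cv2.resize(s['pixels'][130:250,180:440],(650,300),interpolation=2),cv2.resize(t['pixels'][170:290,230:490],(650,300),interpolation=2)])
cv2.imwrite('pics/c3.png',cv2.cvtColor(im,cv2.COLOR_RGB2BGR))
E
```

```text
(no output)
```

View pics/c3.png

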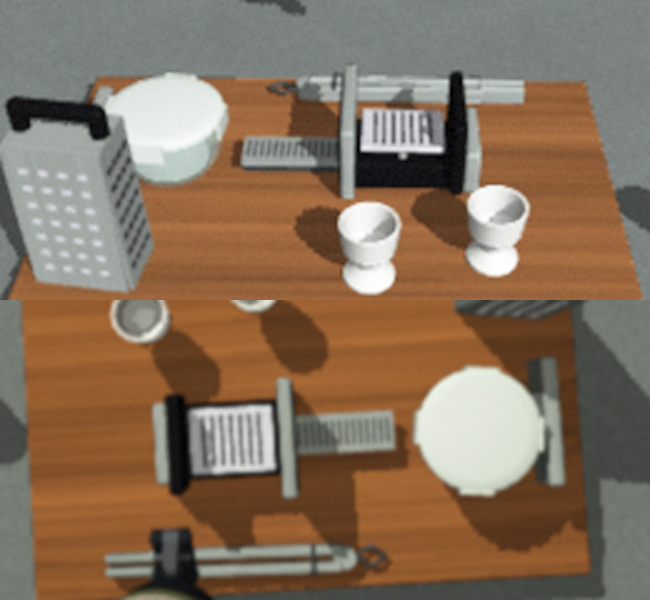

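The final pictures show the thumb wall flush against the end post, at about (175, 445) in the lower crop. The plate is up, and the bowl, grater, cups and tong look unmoved. The gripper is clear of everything, so I'll hand in.

```bash
python3 -c "
from cell import ticket
print(ticket.sign_off())"
```

```text
the job is handed in; nothing more can be done
None
```

The jaw is pushed back to the end post and the release plate is let go. In the last pictures the bowl, grater, cups and tong look unmoved, and the job is handed in; sign-off returned no verdict.

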